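Shut the spice caddy and set the drawer's runner lever

ROBOT

A 6-joint arm with a two-finger parallel gripper is mounted at the origin on the work surface. World frame = base frame: x ahead of the robot, y to its left, z up, the work surface at z = 0. Lengths are in mm, angles in rad, forces in N, time in s.
With the tool pointing down it reaches from about 350 to 775 mm from the base axis. Payload 7.3 kg.
Tool frame: the origin (TCP) lies midway between the tips of the shut fingers; the grasp point (between the pads) lies 19 mm behind it; z points along the fingers, y is the line along which they close (so a half turn about z gives the same grasp; the last joint's range is limited). The gripper opens to 92 mm and grips with 3 to 60 N. Pads are 19 mm wide; open, the fingers measure 130 mm over their backs; the gripper's body (75 mm by 190 mm) begins 47 mm behind the grasp point.
Start: joints at [-1.349, 0.342, 1.524, -0, 1.275, -0.146], TCP at [188.794, -489.9, 226.741] pointing down, gripper open.
Joint ranges: [-2.53, 2.53], [-0.77, 2.02], [0.04, 2.7], [-1, 4.14], [0.28, 2.66], [-3.11, 3.11]. Speed limits (rad/s): [2.57, 2.57, 3.14, 3.14, 3.14, 3.14].

INTERFACE

Orientations are given as [roll, pitch, yaw] about the fixed x, y, z axes, in that order (R = Rz(yaw) Ry(pitch) Rx(roll)).
In Python, from plant import bot gives the robot as it stands.
- The arm moves only by the tool servo_tool, never from a script. Its argument "deltas" is a list of rows, each a list of 2 entries, a list of its own where there are three numbers: the shift along the tool's x, y, z in m, then the turn, a rotation vector about the tool's x, y, z in degrees. A call has 1 to 20 rows; each row shifts and turns the commanded pose from where the row before left it, along the tool's axes as they then stand; what a row does not reach is not made up. A row lasts 1/8 s, in which the tool goes at most 62.5 mm and 10.7 degrees, less where a joint would pass 70% of its speed; a pose out of reach is approached as far as the arm can. A call with a gripper value outside its range is refused whole. "fingers" is the opening, from 0 (shut) to 1 (fully open), set as the call begins (left out, the last holds). The fingers move at their own pace and stop on an object; the grip force is fixed at half the most. Time passes only in rows, so rows that do not move let the fingers close. It gives the time, the measured TCP pose, the force, the opening and the grip force at its end, in the units of the state.
- bot.get_obs(): the state, without advancing time (a new reading comes with each control period).
- bot.capture(name): name is "scene" or "top" or "wrist"; returns the picture (420x560x3 uint8, red, green, blue); there is no depth.
- bot.camera_model(name): a dict with "mtx" (3x3 intrinsics, pixels), "xyz" and "rotation" of the camera in the world. Camera axes: x right, y down, z forward; pixel columns grow to the right and rows downward; lengths in mm; the calibration is good to about 2 mm. A picture is of the moment at which its call begins: read the wrist's pose just before it. camera_model takes no time and is no camera call; for the wrist camera it gives the pose at the moment of the call.
- bot.close_job(): hands the job in; it is judged then, once.
The state is a dict: "time": time; "joint_positions": joint angles; "dq": joint speeds; "tau": joint torques, N m; "tool_pos": TCP position; "tcp_rot": TCP orientation; "contact_force": force on the tool from outside, world axes, zero at the start; "moment": the same for the moment, N m; "grip_width": finger opening in mm; "finger_force": force on a finger pad.
Only numpy, scipy, OpenCV 4.12 (cv2) and the standard library are available. Lean on these libraries where they do the work, as an engineer would, in place of code of your own. Each camera call takes 0.05 s, during which the arm holds its last target. There are 200 camera calls.

TASK

Shut the open clear spice caddy in the basket drawer: fold its small yellow-lipped dust flap down flat first, then bring the large orange-lipped cover flap down over it and press gently until the catch clicks and it stays flat. Then set the red-knobbed runner release lever to the green mark, 40 degrees on from the red mark at its stop, so that the drawer is ready to slide home; leave the other things in the drawer where they are.

Things in the scene. Friction and masses are not known exactly. Their poses are not given: they have to be found in the camera images.
- basket: Steel wire basket drawer, 420 (x) x 620 (y), 55 high, fixed for the episode; origin under its centre, z up. Inner floor 12 above its origin. Aluminium runners 30 high along both y sides.
- caddy: Clear open-topped spice caddy standing fixed on the basket floor, 140 (its x) x 124 (its y) x 85 high, walls 4; origin under its centre, z up. Cups inside reach up 41. Dust flap hinge: axis along its x at y = -62, z = +87. Cover flap hinge: axis along its x at y = +62, z = +94. The grey catch stands 103 high and 24 wide at the middle of its -y wall.
- dust_flap (a joint): Angle of the small dust flap (rad): 0 = flat shut (hard stop), 1.57 = upright, more = leaning outward to the caddy's -y side; up to 2.4. Clear plate 130 wide, 72 from hinge to free edge, 4 thick; its stiff hinge (about 0.04 N m) stays where it is left. It must go down before the cover, which otherwise blocks it.
- dust_lip (a point): Middle of the dust flap's free edge, 72 from its hinge, mid plate. Axes as the caddy's when shut (x along the hinge, y away from the hinge, z the outer face, up when shut). The yellow grip lip along this edge is 70 wide, 12 deep, 10 thick (thickened on the inner side only).
- cover_flap (a joint): Large cover flap (rad): 0 = flat shut (hard stop), 1.57 upright, more = leaning out to the caddy's +y side, up to 2.4. Clear plate 138 wide, 124 from hinge to edge, 4 thick. Sprung: let go before the click, it rises to about 0.6. From 0.08 down to 0.03 its edge must be pushed past a sprung black catch (about 8 N at the lip); it then stays below 0.03. Flaps break above 40 N.
- cover_lip (a point): Middle of the cover flap's free edge, 123 from its hinge, mid plate. x along the hinge, -y away from the hinge, z the outer face (up when shut). The orange grip lip along this edge is 70 wide, 12 deep, 10 thick, thickened on the outer side: its top is 8 above this point when shut.
- lever (a joint): Angle of the runner release lever (rad): 0 = stop at the red mark (leaning 0.6 rad back from upright, towards the release's -x), growing as it swings to the release's +x; upright at 0.6; green mark at 0.698 (40 degrees); far stop 1.3. Stays where it is left; friction about 0.2 N m.
- lever_knob (a point): Centre of the lever's red ball, 26 in diameter, 95 from the pivot, on a 10 x 8 stem; its axes turn with the lever (y is the pivot axis).
- lever_pivot (a point): Pivot of the lever on the grey release housing (110 x 34, its top 2 below the pivot) on the basket's -y runner; axes fixed: x = the way the lever swings, z up. A grey disc of radius 50 about the pivot, 10 to 16 to the -y side of the lever, carries the red and green marks.
- box_a: Bystander: a closed clear storage box with white snap lid, 90 x 90 x 58 high, loose in the basket; origin under its centre. Leave alone.
- box_b: Bystander: a closed clear storage box with white snap lid, 90 x 90 x 58 high, loose in the basket; origin under its centre. Leave alone.
- box_c: Bystander: a closed clear storage box with white snap lid, 90 x 90 x 58 high, loose in the basket; origin under its centre. Leave alone.
- ramekin: Bystander: white ceramic ramekin, 84 across, 45 high; origin under its centre. Leave alone.
- spoon: Bystander: wooden masala spoon, 240 long, lying on the basket floor along its x. Leave alone.
- tadka_pan: Bystander: small steel tadka pan, 96 across, with its handle folded over, 56 high; origin under its centre. Leave alone.
Things that resemble listed ones, but are neither listed nor needed, are in the scene too. What is meant by the part that bears lever is not purple, and is the smaller of those in its own colour.

How it is judged (in metres and radians):
On the way, in this order (a step that is already met when the one before it is completed fails the run):
1. the dust flap is folded flat while the cover flap is still open (value of joint dust_flap below 0.1 rad and value of joint cover_flap above 0.6 rad), for 0.2 s.
2. the cover flap is shut and clicked over the dust flap (value of joint dust_flap below 0.1 rad and value of joint cover_flap below 0.05 rad), for 0.3 s.
3. the lever is at the green mark (value of joint lever between 0.6 and 0.8 rad), for 0.3 s.
At the end, for the whole second after the job is handed in: Dust flap within 0.10 rad and cover flap within 0.05 rad of flat (clicked), the lever within 0.60 to 0.80 rad (40 degrees, give or take 5.7), all at rest (all of step 2 and all of step 3 and velocity of joint dust_flap between -0.05 and 0.05 rad/s and velocity of joint cover_flap between -0.05 and 0.05 rad/s and velocity of joint lever between -0.05 and 0.05 rad/s); the robot touches nothing.
It fails at once if a bystander in the drawer is moved more than 40 mm (distance of any of box_a, box_b, box_c, ramekin, spoon, tadka_pan from where it was at the start of the episode above 0.04 m).
It fails at once if the caddy or a flap is pressed with more than 40 N (contact force between the fingers and caddy above 40 N).
It also fails if it takes over 56 s, if anything falls off the work surface, if the arm or the gripper's body presses on something with over 40 N, if the wrist force passes 120 N, or if a joint passes its speed limit or range.

## Working session

There is one attempt and no reset: what is moved stays moved. The work goes in short steps, Python scripts to look and compute and a tool call to move; the robot and the scene stay as the last step left them, time stands still between calls to the robot, and variables do not carry over. Pictures are saved under pics/ and viewed, at most 10 in all, crops included, and the job is handed in when it is done.

Besides the shell and the picture viewer there is one more tool, called after "Emit:" as a command line: name --argument value ..., lists and objects as JSON in quotes. servo_tool: Moves the arm, as the interface text tells. Its arguments: {"type":"object","properties":{"deltas":{"type":"array"},"fingers":{"type":"number"}},"required":["deltas"]}

```bash
mkdir -p pics; ls; python3 - <<'E'
from plant import bot
import cv2,json
for n in("scene","top"):
    im=bot.capture(n); cv2.imwrite(f"pics/{n}0.png",im[:,:,::-1])
    m=bot.camera_model(n); print(n,m)
o=bot.get_obs();print({k:o[k] for k in("time","tool_pos","tcp_rot","contact_force","grip_width")})
E
```

```text
pics
scene {'mtx': array([[448.53551721,   0.        , 283.50783385],
       [  0.        , 448.53551721, 218.25481352],
       [  0.        ,   0.        ,   1.        ]]), 'xyz': array([1037.15224426,  812.94766648,  746.65148518]), 'rotation': array([-2.14909881,  0.00723806,  2.582779  ])}
top {'mtx': array([[522.78065921,   0.        , 280.46896388],
       [  0.        , 522.78065921, 204.28770449],
       [  0.        ,   0.        ,   1.        ]]), 'xyz': array([ 271.47234645,  -58.10230362, 1563.2415254 ]), 'rotation': array([-2.96322033,  0.0155626 , -1.58388023])}
{'time': 0.1, 'tool_pos': array([ 188.67254543, -489.54898015,  226.11440673]), 'tcp_rot': array([-3.14024145e+00, -1.64870611e-04,  3.67725463e-01]), 'contact_force': array([-1.03250429, -0.18200524, -0.30707678]), 'grip_width': 91.86323164223093}
```

View pics/scene0.png

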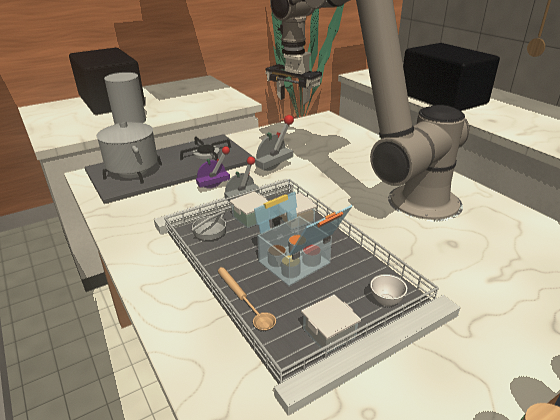

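View pics/top0.png

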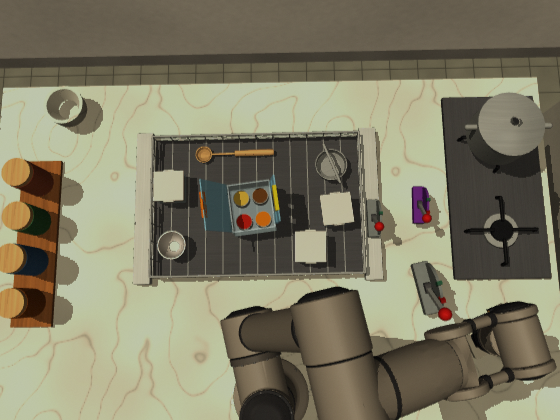

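The scene view shows the caddy at about (295,245) with the yellow-lipped flap at (275,203) and the orange one at (335,220). In the top view, the smaller grey lever is on the runner at (375,220). Next I'll take magnified crops to measure from.

```bash
cat > h.py <<'E'
import numpy as np,cv2
from scipy.spatial.transform import Rotation as R
from plant import bot
def cam(n):
    m=bot.camera_model(n); return m["mtx"],np.array(m["xyz"]),R.from_euler("xyz",m["rotation"]).as_matrix()
def proj(c,P):
    q=(np.atleast_2d(P)-c[1])@c[2]; q=q@c[0].T; return q[:,:2]/q[:,2:]
def ray_z(c,uv,z):
    d=c[2]@np.linalg.inv(c[0])@np.array([uv[0],uv[1],1.]); return c[1]+d*(z-c[1][2])/d[2]
def tri(cs,uvs):
    A=np.zeros((3,3));b=np.zeros(3)
    for c,uv in zip(cs,uvs):
        d=c[2]@np.linalg.inv(c[0])@np.array([uv[0],uv[1],1.]);d/=np.linalg.norm(d);M=np.eye(3)-np.outer(d,d);A+=M;b+=M@c[1]
    return np.linalg.solve(A,b)
E
python3 - <<'E'
import cv2,numpy as np
s=cv2.imread('pics/scene0.png');t=cv2.imread('pics/top0.png')
a=cv2.resize(s[135:285,205:365],None,fx=4,fy=4,interpolation=cv2.INTER_CUBIC) #640x600
b=cv2.resize(t[165:275,190:390],None,fx=4,fy=4,interpolation=cv2.INTER_CUBIC) #800x440
cv2.imwrite('pics/sc.png',a);cv2.imwrite('pics/tc.png',b)
E
```

```text
(no output)
```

View pics/sc.png

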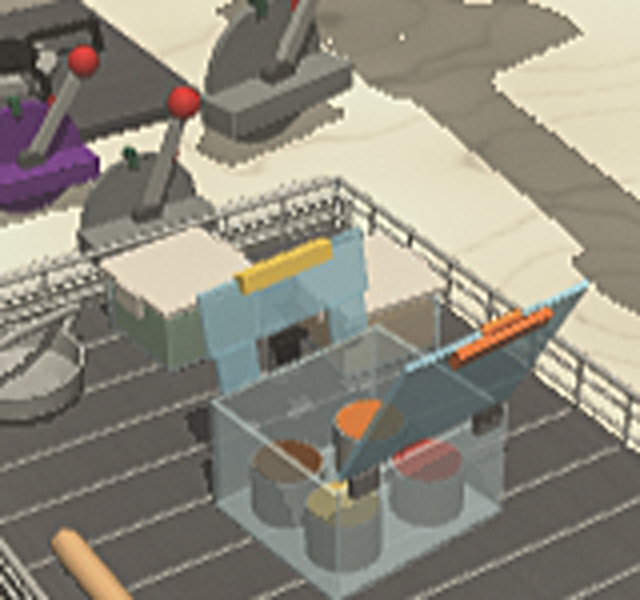

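View pics/tc.png

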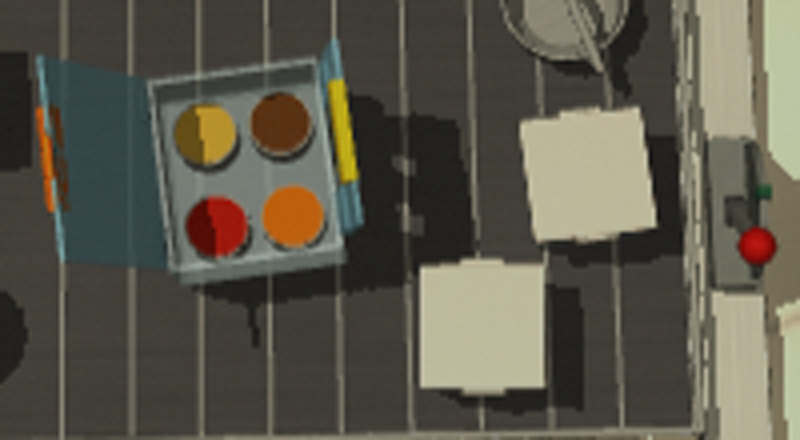

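The crops show the caddy rim, flap edges, knob (scene crop 184,101; top crop 757,246) and green mark clearly. I'll fit the poses from these points.

```bash
cat > fit.py <<'E'
from h import *
from scipy.optimize import least_squares
S,T=cam("scene"),cam("top")
s=lambda u,v:np.array([(u+.5)/4-.5+205,(v+.5)/4-.5+135]); t=lambda u,v:np.array([(u+.5)/4-.5+190,(v+.5)/4-.5+165])
def dust(x,d,q,n=0): return [x,-62+d*np.cos(q)-n*np.sin(q),87+d*np.sin(q)+n*np.cos(q)]
def cov(x,d,q,n=0): return [x,62-d*np.cos(q)+n*np.sin(q),94+d*np.sin(q)+n*np.cos(q)]
def pts(p):
    qd,qc=p[4:6]
    L=[(T,[70,62,85],t(150,82)),(T,[70,-62,85],t(318,58)),(T,[-70,-62,85],t(343,252)),(T,[-70,62,85],t(172,272)),
     (S,[70,-62,85],s(213,403)),(S,[-70,-62,85],s(378,325)),(S,[-70,62,85],s(505,405)),(S,[70,62,0],s(338,598)),(S,[70,-62,0],s(215,505)),(S,[-70,62,0],s(500,510)),
     (S,dust(65,72,qd),s(200,298)),(S,dust(-65,72,qd),s(365,232)),(T,dust(65,72,qd),t(335,42)),(T,dust(-65,72,qd),t(358,228)),
     (S,cov(69,124,qc),s(408,370)),(S,cov(-69,124,qc),s(587,285)),(T,cov(69,124,qc),t(40,58)),(T,cov(-69,124,qc),t(64,260))]
    return L
def W(p,P): return R.from_euler('z',p[3]).apply(P)+p[:3]
def f(p): return np.concatenate([proj(c,W(p,P))[0]-uv for c,P,uv in pts(p)])
r=least_squares(f,[400,0,12,.1,1.7,2.2],loss='soft_l1'); p=r.x
if __name__=="__main__":
    print("caddy",p.round(3)); print(r.fun.reshape(-1,2).round(1).tolist())
    print("dust lip",W(p,dust(0,72,p[4])).round(),"cover lip",W(p,cov(0,123,p[5])).round())
    k=tri([S,T],[s(184,101),t(757,246)]); g=tri([S,T],[s(130,155),t(763,190)]); print("knob",k.round(1),"green",g.round(1),proj(S,k)-s(184,101),proj(T,k)-t(757,246))
    # housing corners top
    print([ray_z(T,t(*u),50).round() for u in((710,138),(757,138),(710,288),(757,290))])
    print("boxes",[ray_z(T,t(*u),70).round() for u in((520,122),(640,108),(657,227),(540,243),(420,265),(545,265),(545,388),(420,388))])
E
python3 fit.py
```

```text
caddy [5.31806e+02 4.52940e+01 9.70600e+00 1.21000e-01 1.72200e+00 2.06100e+00]
[[-0.4, 0.4], [0.3, 0.7], [0.5, -0.1], [-0.2, 0.8], [-1.1, -0.5], [-0.1, -0.2], [0.5, 0.5], [-1.0, 1.8], [-0.3, 0.5], [0.0, 0.9], [0.1, -1.4], [-0.7, -1.7], [-0.8, -0.1], [-0.2, -0.1], [-0.7, 0.2], [0.3, -0.3], [0.1, 0.2], [-0.3, 0.9]]
dust lip [541. -27. 168.] cover lip [517. 164. 212.]
knob [ 462.3 -306.9  143.4] green [ 506.4 -319.3  104.1] [[-0.23392103 -0.04407796]] [[-0.14152827  0.22707071]]
[array([ 556., -293.,   50.]), array([ 555., -327.,   50.]), array([ 445., -288.,   50.]), array([ 443., -322.,   50.])]
boxes [array([ 566., -153.,   70.]), array([ 575., -240.,   70.]), array([ 488., -249.,   70.]), array([ 477., -165.,   70.]), array([463., -78.,  70.]), array([ 461., -168.,   70.]), array([ 373., -165.,   70.]), array([375., -76.,  70.])]
```

Emit:
servo_tool --deltas '[[[0,0,-0.003],[0,0,-7.6]],[[0,0,-0.003],[0,0,-7.6]],[[0,0,-0.003],[0,0,-7.6]],[[0,0,-0.003],[0,0,-7.6]],[[0,0,-0.003],[0,0,-7.6]],[[0,0,-0.003],[0,0,-7.6]],[[0,0,-0.003],[0,0,-7.6]],[[0,0,-0.003],[0,0,-7.6]],[[0,0,-0.003],[0,0,-7.6]],[[0,0,-0.003],[0,0,-7.6]]]' --fingers 0

```text
time: 1.35
tool_pos: [188.7, -489.7, 256.4]
tcp_rot: [-3.142, -0.001, 1.699]
contact_force: [0.1, 0.5, 0.0]
grip_width: 1.3
finger_force: 0.0
```

Emit:
servo_tool --deltas '[[[0.019,0.02,0],[0,0,0]],[[0.019,0.02,0],[0,0,0]],[[0.019,0.02,0],[0,0,0]],[[0.019,0.02,0],[0,0,0]],[[0.019,0.02,0],[0,0,0]],[[0.019,0.02,0],[0,0,0]],[[0.019,0.02,0],[0,0,0]],[[0.019,0.02,0],[0,0,0]],[[0.019,0.02,0],[0,0,0]],[[0.019,0.02,0],[0,0,0]],[[0.019,0.02,0],[0,0,0]],[[0.019,0.02,0],[0,0,0]],[[0.019,0.02,0],[0,0,0]],[[0.019,0.02,0],[0,0,0]],[[0.019,0.02,0],[0,0,0]],[[0.019,0.02,0],[0,0,0]],[[0.019,0.02,0],[0,0,0]],[[0.019,0.02,0],[0,0,0]],[[0.019,0.02,0],[0,0,0]],[[0,0,0],[0,0,0]]]'

```text
time: 3.85
tool_pos: [521.9, -83.6, 256.1]
tcp_rot: [-3.141, -0.0, 1.697]
contact_force: [-0.6, 0.7, 0.2]
grip_width: 0.0
finger_force: 0.0
```

```bash
cat > st.py <<'E'
from fit import *
o=bot.get_obs(); P=R.from_euler('z',-p[3]).apply(np.array(o["tool_pos"])-[p[0],p[1],11])
print("t",round(o["time"],2),"caddy XYZ",P.round(1),"rpy",np.round(o["tcp_rot"],3),"F",np.round(o["contact_force"],1),"grip",round(o["grip_width"],1))
E
python3 st.py
python3 - <<'E'
from h import *
cv2.imwrite('pics/w1.png',bot.capture("wrist")[:,:,::-1])
E
```

```text
t 3.85 caddy XYZ [ -25.4 -126.8  245.1] rpy [-3.141 -0.     1.697] F [-0.6  0.7  0.2] grip 0.0
```

View pics/w1.png

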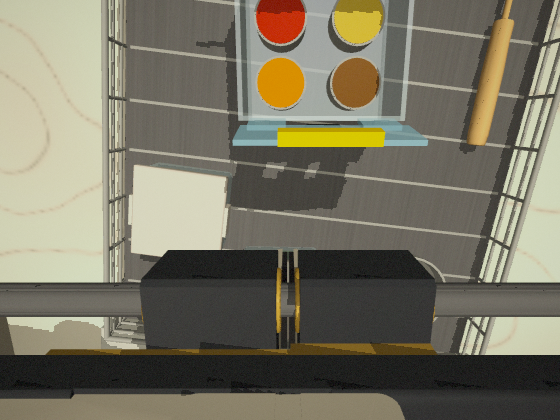

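The wrist view shows the yellow dust lip centred at about (330,137), ahead of the shut fingers, with nothing in the way. I'll approach it and then fold it.

Emit:
servo_tool --deltas '[[[0.0022,0.0025,0.01],[0,0,0]],[[0.0022,0.0025,0.01],[0,0,0]],[[0.0022,0.0025,0.01],[0,0,0]],[[0.0022,0.0025,0.01],[0,0,0]],[[0.0022,0.0025,0.01],[0,0,0]],[[0.0022,0.0025,0.01],[0,0,0]],[[0.0022,0.0025,0.01],[0,0,0]],[[0.0022,0.0025,0.01],[0,0,0]],[[0.0022,0.0025,0.01],[0,0,0]],[[0.0022,0.0025,0.01],[0,0,0]],[[0.011,0,-0.001],[0,0,0]],[[0.011,0,-0.001],[0,0,0]],[[0.01,0,-0.001],[0,0,0]],[[0.01,0,0],[0,0,0]],[[0,0,0],[0,0,0]]]'

```text
time: 5.78
tool_pos: [538.3, -17.4, 159.9]
tcp_rot: [3.141, -0.0, 1.695]
contact_force: [-0.1, -0.2, 0.0]
grip_width: 0.3
finger_force: 0.0
```

Emit:
servo_tool --deltas '[[[0.009,0,0.0025],[0,0,0]],[[0.009,0,0.0025],[0,0,0]],[[0.0075,0,0.005],[0,0,0]],[[0.0075,0,0.005],[0,0,0]],[[0.006,0,0.007],[0,0,0]],[[0.006,0,0.007],[0,0,0]],[[0.0025,0,0.006],[0,0,0]],[[0.0025,0,0.006],[0,0,0]],[[0.0025,0,0.006],[0,0,0]],[[0,0,0.003],[0,0,0]],[[0,0,0.003],[0,0,0]],[[0,0,0],[0,0,0]]]'

```text
time: 7.28
tool_pos: [531.9, 33.7, 106.5]
tcp_rot: [-3.141, 0.0, 1.694]
contact_force: [0.5, -0.4, -0.2]
grip_width: 0.2
finger_force: 0.0
```

```bash
python3 st.py
```

```text
t 7.28 caddy XYZ [ -1.3 -11.5  95.5] rpy [-3.141  0.     1.694] F [ 0.5 -0.4 -0.2] grip 0.2
```

Emit:
servo_tool --deltas '[[[0,0,0.001],[0,0,0]],[[0,0,0.001],[0,0,0]],[[0,0,0.001],[0,0,0]],[[0,0,0.001],[0,0,0]],[[0,0,0.001],[0,0,0]],[[0,0,0],[0,0,0]],[[0,0,0],[0,0,0]]]'

```text
time: 8.15
tool_pos: [531.8, 33.8, 101.6]
tcp_rot: [-3.141, 0.0, 1.694]
contact_force: [0.2, 0.6, 0.1]
grip_width: 0.3
finger_force: 0.0
```

```bash
python3 - <<'E'
from h import *
a=bot.capture("scene")[135:285,205:365]; cv2.imwrite('pics/s2.png',cv2.resize(a,None,fx=4,fy=4,interpolation=cv2.INTER_CUBIC)[:,:,::-1])
E
```

```text
(no output)
```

View pics/s2.png

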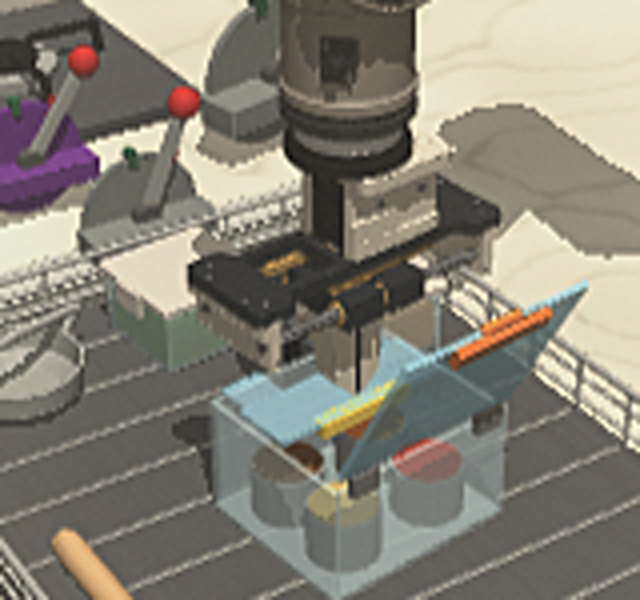

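The picture shows the dust flap almost flat, with its yellow lip at about (358,408). I'll press the last few mm until there is contact force.

Emit:
servo_tool --deltas '[[[0,0,0.001],[0,0,0]],[[0,0,0.001],[0,0,0]],[[0,0,0],[0,0,0]],[[0,0,0],[0,0,0]]]'

```text
time: 8.7
tool_pos: [532.1, 33.8, 101.0]
tcp_rot: [3.141, 0.0, 1.694]
contact_force: [-2.8, 0.3, 10.6]
grip_width: 0.5
finger_force: 5.3
```

Emit:
servo_tool --deltas '[[[0,0,-0.01],[0,0,0]],[[0,0,-0.02],[0,0,0]],[[0,0,-0.02],[0,0,0]],[[0,0,-0.03],[0,0,0]],[[0,0,-0.03],[0,0,0]],[[0,0,-0.03],[0,0,0]],[[0,0,-0.02],[0,0,0]],[[0,0,0],[0,0,0]]]'

```text
time: 9.7
tool_pos: [532.6, 33.8, 261.2]
tcp_rot: [3.138, 0.001, 1.694]
contact_force: [0.0, -0.4, 0.0]
grip_width: 0.5
finger_force: 0.0
```

Emit:
servo_tool --deltas '[[[0.02,0,0],[0,0,0]],[[0.02,0,0],[0,0,0]],[[0.02,0,0],[0,0,0]],[[0.02,0,0],[0,0,0]],[[0.02,0,0],[0,0,0]],[[0.02,0,0],[0,0,0]],[[0.02,0,0],[0,0,0]],[[0.022,0,0],[0,0,0]],[[0,0,0.013],[0,0,0]],[[0,0,0.013],[0,0,0]],[[0,0,0.013],[0,0,0]],[[0,0,0.013],[0,0,0]],[[0,0,0.013],[0,0,0]],[[0,0,0],[0,0,0]]]'

```text
time: 11.45
tool_pos: [511.4, 194.3, 193.4]
tcp_rot: [-3.139, 0.0, 1.694]
contact_force: [-0.9, 0.4, 0.2]
grip_width: 0.7
finger_force: 0.0
```

```bash
sed -i 's/,11\])/,12.2])/' st.py; python3 st.py; python3 - <<'E'
from h import *
a=bot.capture("scene")[135:285,205:365]; cv2.imwrite('pics/s3.png',cv2.resize(a,None,fx=4,fy=4,interpolation=cv2.INTER_CUBIC)[:,:,::-1])
E
```

```text
t 11.45 caddy XYZ [ -2.3 150.4 181.2] rpy [-3.139  0.     1.694] F [-0.9  0.4  0.2] grip 0.7
```

View pics/s3.png

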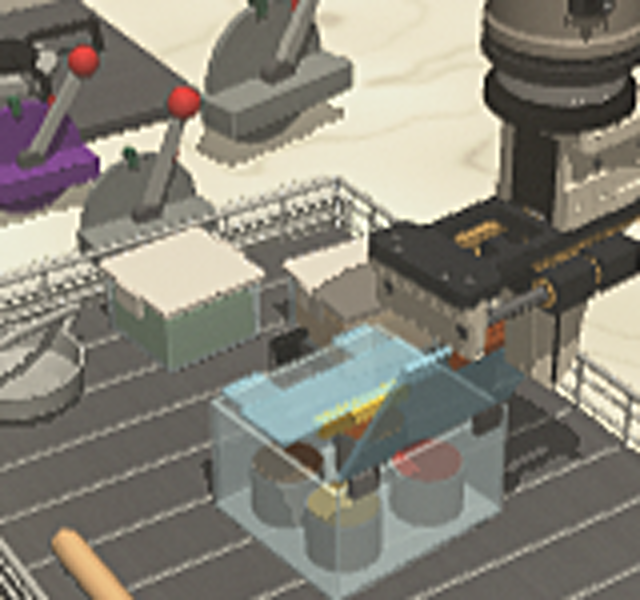

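The dust flap is now flat, and the fingers stand behind the cover flap at about (490,340). Next I'll bring the cover over.

Emit:
servo_tool --deltas '[[[-0.012,0,-0.0015],[0,0,0]],[[-0.012,0,-0.0015],[0,0,0]],[[-0.012,0,-0.0015],[0,0,0]],[[-0.012,0,-0.0015],[0,0,0]],[[-0.012,0,-0.0015],[0,0,0]],[[-0.011,0,-0.0015],[0,0,0]],[[-0.011,0,0],[0,0,0]],[[-0.011,0,0],[0,0,0]],[[-0.011,0,0],[0,0,0]],[[0,0,0],[0,0,0]]]'

```text
time: 12.75
tool_pos: [524.9, 90.4, 203.7]
tcp_rot: [3.142, 0.001, 1.693]
contact_force: [-0.3, 0.2, -0.1]
grip_width: 0.3
finger_force: 0.0
```

Emit:
servo_tool --deltas '[[[-0.009,0,0.004],[0,0,0]],[[-0.009,0,0.004],[0,0,0]],[[-0.009,0,0.004],[0,0,0]],[[-0.008,0,0.0065],[0,0,0]],[[-0.008,0,0.0065],[0,0,0]],[[-0.007,0,0.0065],[0,0,0]],[[-0.005,0,0.007],[0,0,0]],[[-0.005,0,0.007],[0,0,0]],[[-0.004,0,0.007],[0,0,0]],[[0,0,0],[0,0,0]]]'

```text
time: 14.0
tool_pos: [532.4, 27.5, 150.5]
tcp_rot: [-3.14, 0.0, 1.694]
contact_force: [0.9, -0.5, -0.1]
grip_width: 0.3
finger_force: 0.0
```

```bash
python3 st.py
```

```text
t 14.0 caddy XYZ [ -1.5 -17.7 138.3] rpy [-3.14   0.     1.694] F [ 0.9 -0.5 -0.1] grip 0.3
```

Emit:
servo_tool --deltas '[[[-0.002,0,0.0055],[0,0,0]],[[-0.002,0,0.0055],[0,0,0]],[[-0.002,0,0.0055],[0,0,0]],[[-0.002,0,0.0055],[0,0,0]],[[-0.001,0,0.0035],[0,0,0]],[[-0.0005,0,0.0035],[0,0,0]],[[0,0,0.003],[0,0,0]],[[0,0,0],[0,0,0]]]'

```text
time: 15.0
tool_pos: [533.7, 18.4, 119.0]
tcp_rot: [-3.141, 0.0, 1.694]
contact_force: [-0.6, -0.4, -0.0]
grip_width: 0.6
finger_force: 0.1
```

```bash
python3 st.py; python3 - <<'E'
from h import *
a=bot.capture("scene")[135:285,205:365]; cv2.imwrite('pics/s4.png',cv2.resize(a,None,fx=4,fy=4,interpolation=cv2.INTER_CUBIC)[:,:,::-1])
E
```

```text
t 15.0 caddy XYZ [ -1.4 -26.9 106.8] rpy [-3.141  0.     1.694] F [-0.6 -0.4 -0. ] grip 0.6
```

View pics/s4.png

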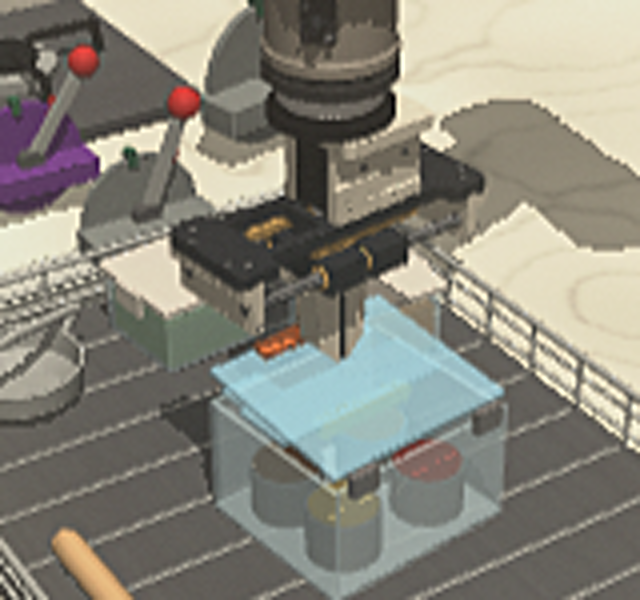

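The cover follows the finger and is nearly shut, with the lip at (280,343). I'll press it slowly.

Emit:
servo_tool --deltas '[[[0,0,0.0015],[0,0,0]],[[0,0,0.0015],[0,0,0]],[[0,0,0.0015],[0,0,0]],[[0,0,0.0015],[0,0,0]],[[0,0,0.001],[0,0,0]],[[0,0,0],[0,0,0]]]'

```text
time: 15.8
tool_pos: [534.0, 18.1, 113.1]
tcp_rot: [3.141, 0.001, 1.694]
contact_force: [-2.9, -1.9, 7.8]
grip_width: 0.1
finger_force: 4.2
```

Emit:
servo_tool --deltas '[[[0,0,0.001],[0,0,0]],[[0,0,0.001],[0,0,0]],[[0,0,0],[0,0,0]],[[0,0,0],[0,0,0]]]'

```text
time: 16.3
tool_pos: [534.0, 18.3, 110.3]
tcp_rot: [3.141, 0.0, 1.694]
contact_force: [-0.2, -1.5, 1.7]
grip_width: 0.6
finger_force: 1.2
```

Emit:
servo_tool --deltas '[[[0,0,0.001],[0,0,0]],[[0,0,0.001],[0,0,0]],[[0,0,0],[0,0,0]],[[0,0,0],[0,0,0]],[[0,0,0],[0,0,0]]]'

```text
time: 16.92
tool_pos: [533.8, 18.7, 108.2]
tcp_rot: [3.142, -0.0, 1.694]
contact_force: [-0.7, 1.3, 4.3]
grip_width: 0.1
finger_force: 2.1
```

The catch clicked: the force fell from 7.8 N to 1.7 N, and the plate then reached its stop. Next I'll lift and go above the lever.

Emit:
servo_tool --deltas '[[[0,0,-0.005],[0,0,0]],[[0,0,-0.015],[0,0,0]],[[0,0,-0.025],[0,0,0]],[[0,0,-0.025],[0,0,0]],[[0,0,-0.025],[0,0,0]],[[0,0,-0.015],[0,0,0]],[[0,0,0],[0,0,0]]]'

```text
time: 17.8
tool_pos: [534.3, 18.4, 219.4]
tcp_rot: [3.139, 0.001, 1.694]
contact_force: [0.1, 0.2, -0.4]
grip_width: 0.8
finger_force: 0.0
```

Emit:
servo_tool --deltas '[[[-0.021,-0.0074,0],[0,0,0.64]],[[-0.021,-0.0074,0],[0,0,0.64]],[[-0.021,-0.0074,0],[0,0,0.64]],[[-0.021,-0.0074,0],[0,0,0.64]],[[-0.021,-0.0074,0],[0,0,0.64]],[[-0.021,-0.0074,0],[0,0,0.64]],[[-0.021,-0.0074,0],[0,0,0.64]],[[-0.021,-0.0074,0],[0,0,0.64]],[[-0.021,-0.0074,0],[0,0,0.64]],[[-0.021,-0.0074,0],[0,0,0.64]],[[-0.021,-0.0074,0],[0,0,0.64]],[[-0.021,-0.0074,0],[0,0,0.64]],[[-0.021,-0.0074,0],[0,0,0.64]],[[-0.021,-0.0074,0],[0,0,0.64]],[[-0.021,-0.0074,0],[0,0,0.64]],[[0,0,0],[0,0,0]]]' --fingers 0.75

```text
time: 19.8
tool_pos: [436.5, -301.6, 217.0]
tcp_rot: [-3.14, -0.001, 1.525]
contact_force: [-0.3, -0.3, 0.4]
grip_width: 69.0
finger_force: 0.0
```

```bash
python3 st.py; python3 - <<'E'
from h import *
im=bot.capture("wrist"); cv2.imwrite('pics/w5.png',im[:,:,::-1])
print(np.round(bot.get_obs()["tool_pos"],1)); c=cam("wrist"); k=[462.3,-306.9,143.4]; print("knob px pred",proj(c,k).round(), "pivot", proj(c,[503,-307,58]).round())
s=bot.capture("scene")[160:200,205:265].astype(int)
E
```

```text
t 19.8 caddy XYZ [-136.5 -332.9  204.8] rpy [-3.140e+00 -1.000e-03  1.525e+00] F [-0.3 -0.3  0.4] grip 69.0
[ 436.8 -300.8  217.2]
knob px pred [[326. 232.]] pivot [[362. 202.]]
```

View pics/w5.png

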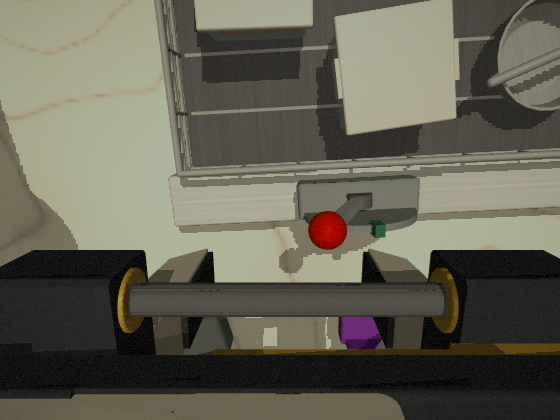

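The wrist view shows the red knob at (328,231), where the prediction was (326,232). The pivot shows at about (360,202). I'll move over the knob, descend and grip it.

Emit:
servo_tool --deltas '[[[-0.0025,0.0135,0],[0,0,0]],[[-0.0025,0.013,0],[0,0,0]],[[0,0,0.013],[0,0,0]],[[0,0,0.013],[0,0,0]],[[0,0,0.013],[0,0,0]],[[0,0,0.013],[0,0,0]],[[0,0,0.013],[0,0,0]],[[0,0,0.013],[0,0,0]],[[0,0,0.013],[0,0,0]],[[0,0,0],[0,0,0]],[[0,0,0],[0,0,0]]]'

```text
time: 21.28
tool_pos: [463.8, -307.2, 127.5]
tcp_rot: [3.141, 0.0, 1.527]
contact_force: [-0.1, 0.2, -0.3]
grip_width: 69.2
finger_force: 0.0
```

Emit:
servo_tool --deltas '[[[0,0,0],[0,0,0]],[[0,0,0],[0,0,0]],[[0,0,0],[0,0,0]],[[0,0,0],[0,0,0]],[[0,0,0],[0,0,0]],[[0,0,0],[0,0,0]],[[0,0,0],[0,0,0]],[[0,0,0],[0,0,0]]]' --fingers 0.1

```text
time: 22.28
tool_pos: [463.3, -307.0, 127.3]
tcp_rot: [-3.141, -0.0, 1.527]
contact_force: [-3.6, 0.9, 2.8]
grip_width: 24.0
finger_force: 30.0
```

Emit:
servo_tool --deltas '[[[0,0.0048,-0.0018],[0,0,0]],[[0,0.0048,-0.0018],[0,0,0]],[[0,0.0048,-0.0012],[0,0,0]],[[0,0.0048,-0.0012],[0,0,0]],[[0,0.0048,-0.0007],[0,0,0]],[[0,0.0048,-0.0007],[0,0,0]],[[0,0.0048,-0.0003],[0,0,0]],[[0,0.0048,-0.0003],[0,0,0]],[[0,0.0048,0.0002],[0,0,0]],[[0,0.0048,0.0002],[0,0,0]],[[0,0,0],[0,0,0]],[[0,0,0],[0,0,0]]]'

```text
time: 23.78
tool_pos: [510.7, -308.6, 134.8]
tcp_rot: [-3.139, -0.001, 1.527]
contact_force: [-5.0, 2.3, 4.7]
grip_width: 24.3
finger_force: 30.0
```

Emit:
servo_tool --deltas '[[[0,0,0],[0,0,0]],[[0,0,0],[0,0,0]],[[0,0,0],[0,0,0]],[[0,0,0],[0,0,0]],[[0,0,0],[0,0,0]],[[0,0,0],[0,0,0]]]' --fingers 0.8

```text
time: 24.52
tool_pos: [511.5, -309.2, 134.8]
tcp_rot: [3.141, 0.0, 1.527]
contact_force: [-0.1, -0.2, -0.0]
grip_width: 72.8
finger_force: 0.0
```

Emit:
servo_tool --deltas '[[[0,0,-0.01],[0,0,0]],[[0,0,-0.02],[0,0,0]],[[0,0,-0.03],[0,0,0]],[[-0.01,0,-0.03],[0,0,0]],[[-0.03,-0.02,0],[0,0,0]],[[-0.04,-0.03,0],[0,0,0]],[[-0.04,-0.03,0],[0,0,0]],[[-0.03,-0.03,0],[0,0,0]],[[-0.02,-0.02,0],[0,0,0]],[[0,0,0],[0,0,0]]]'

```text
time: 25.78
tool_pos: [372.7, -474.7, 225.5]
tcp_rot: [3.141, 0.001, 1.524]
contact_force: [0.2, -0.1, 0.3]
grip_width: 73.3
finger_force: 0.0
```

```bash
python3 - <<'E'
from h import *
s=bot.capture("scene");t=bot.capture("top")
a=cv2.resize(s[135:285,205:365],None,fx=4,fy=4,interpolation=cv2.INTER_CUBIC)[:560]
b=cv2.resize(t[165:275,350:390],None,fx=4,fy=4,interpolation=cv2.INTER_CUBIC)
o=np.zeros((560,800,3),np.uint8);o[:,:640]=a;o[:440,640:]=b
cv2.imwrite('pics/e6.png',o[:,:,::-1])
S,T=cam("scene"),cam("top")
def blob(im,x0,y0,x1,y1):
    c=im[y0:y1,x0:x1].astype(int);m=(c[...,0]>130)&(c[...,1]<70)&(c[...,2]<70);v,u=np.nonzero(m);return (u.mean()+x0,v.mean()+y0,m.sum())
bs=blob(s,225,150,265,185);bt=blob(t,365,190,400,245);print(bs,bt);k=tri([S,T],[bs[:2],bt[:2]]);print(k.round(1),"angle",.6+np.arcsin((k[0]-501.5)/95))
E
```

```text
(np.float64(234.70833333333334), np.float64(159.625), np.int64(48)) (np.float64(378.13953488372096), np.float64(207.74418604651163), np.int64(43))
[ 513.2 -306.4  157.2] angle 0.7235682314032965
```

View pics/e6.png

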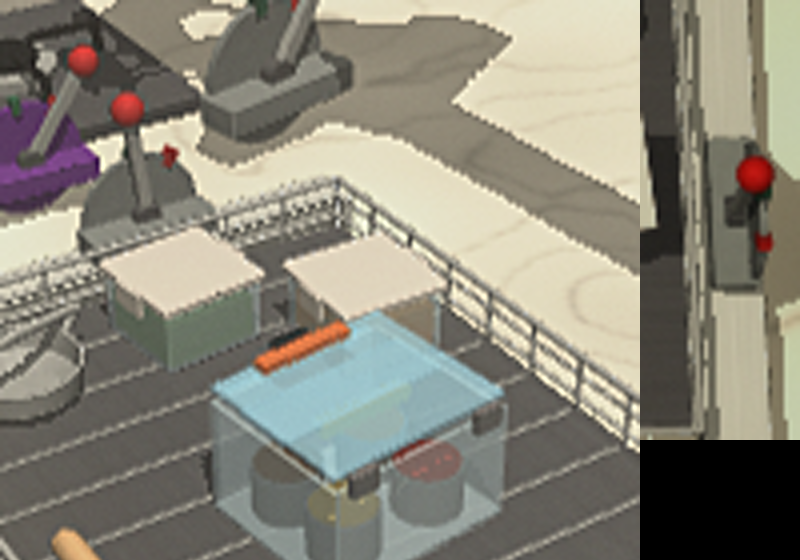

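The cover is flat with the orange lip at (303,347), and the lever is upright near the green mark. The pivot estimate is unsure by about 10 mm, so I'll refine it from the knob and the marks.

```bash
python3 - <<'E'
from h import *
s1,t1=bot.capture("scene"),bot.capture("top"); s0,t0=[cv2.imread(f'pics/{n}0.png')[:,:,::-1] for n in("scene","top")]
S,T=cam("scene"),cam("top")
def blob(im,b,g=False):
    x0,y0,x1,y1=b;c=im[y0:y1,x0:x1].astype(int);r,gg,bb=c[...,0],c[...,1],c[...,2]
    w=np.clip(gg-r if g else r-np.maximum(gg,bb),0,None).astype(float); w[w<(15 if g else 50)]=0
    v,u=np.nonzero(w); return np.array([np.average(u+x0,weights=w[v,u]),np.average(v+y0,weights=w[v,u])]),len(u)
def P(n,s,bs,t,bt,g=False):
    a,b=blob(s,bs,g),blob(t,bt,g);k=tri([S,T],[a[0],b[0]]);print(n,k.round(1),a[0].round(1),a[1],b[0].round(1),b[1],(proj(T,k)-b[0]).round(2));return k
K0=P("knob0",s0,(246,155,258,166),t0,(370,220,388,234))
K1=P("knob1",s1,(230,155,242,168),t1,(370,200,388,216))
rd=P("red",s1,(244,169,252,177),t1,(376,220,386,230))
gr=P("green",s0,(232,168,242,178),t0,(376,207,386,217),True)
for n,k in(("0",K0),("1",K1)): pass
E
```

```text
knob0 [ 462.8 -306.4  144.7] [250.5 159.6] 49 [378.8 225.9] 66 [[-0.14  0.23]]
knob1 [ 511.1 -305.8  152.1] [236.4 161.2] 52 [378.2 208. ] 66 [[-0.14  0.24]]
red [ 470.8 -320.8   93.5] [246.9 173.3] 14 [380.7 225.5] 15 [[-0.15  0.25]]
green [ 506.2 -319.6  104.9] [237.1 173.1] 9 [380.5 212.2] 13 [[-0.29  0.48]]
```

```bash
python3 -c "
from plant import bot
print(bot.close_job())"
```

```text
the job is handed in; nothing more can be done
None
```

I folded the dust flap flat, clicked the cover shut over it, and set the lever to about 0.71 rad by my camera measurement (green mark 0.698). I handed the job in at about 26 s and saw no verdict.

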